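# Lock the bottle carrier onto the shaker and load it

### The arm

A 6-joint arm with a two-finger parallel gripper is mounted at the origin on a cart in front of the work surface, level with it; the furniture and walls round the work are solid. World frame = base frame: x ahead of the robot, y to its left, z up, the work surface at z = 0. Lengths are in m, angles in degrees, forces in N, time in s.
With the tool pointing down it reaches from about 0.4 to 0.825 m from the base axis. Payload 7 kg.
Tool frame: the origin (TCP) lies midway between the tips of the shut fingers; the grasp point (between the pads) lies 19 mm behind it; z points along the fingers, y is the line along which they close (so a half turn about z gives the same grasp; the last joint's range is limited). The gripper opens to 88 mm and grips with 3 to 60 N. Pads are 19 mm wide; open, the fingers measure 130 mm over their backs; the gripper's body (78 mm by 193 mm) begins 47 mm behind the grasp point.
Start: joints at [-59.926, 20.546, 0.682, 0, -70.136, -16.507], TCP at [0.158, -0.656, 0.227] pointing down, gripper open.
Joint ranges: [-176.03, 176.03], [-82.01, 121.73], [-58.28, 71.71], [-173.87, 95.51], [-174.79, -0.11], [-173.66, 173.66]. Speed limits (degrees/s): [136.94, 136.94, 172.46, 180, 180, 180].

### API

Orientations are given as a 3x3 rotation matrix whose columns are the frame's x, y, z axes.
In Python, from rig import robot gives the robot as it stands. Calls block until the motion is done:
- robot.goto(position, orientation): joint-space move of the TCP to a pose.
- robot.servo_line(position, ori=None, speed=0.15): straight line of the TCP; ori=None keeps the orientation; speed is the mean speed in m/s.
- robot.movej(angles): joint-space move.
- robot.move_gripper(opening): opening from 0.0 (shut) to 1.0 (fully open); the grip force is fixed at half the most; returns when the fingers have stopped.
- robot.dwell(seconds).
- robot.ik(position, orientation): joint angles nearest the present ones, or None.
- robot.grab_frame(name): name is "scene" or "top"; returns (picture, depth): 384x512x3 uint8, red, green, blue; 384x512 float32, m along the optical axis (not along the pixel's ray), 0 where there is no reading.
- robot.camera_info(name): a dict with "vfov" (degrees; the focal length in pixels is half the picture's height over the tangent of half this angle, whatever the lens; pixels are square), "cx", "cy" (the principal point, pixels), "k1" (the pictures are not rectified: a ray, as slopes to the right and down, at radius r is drawn at 1 + k1 r^2 times it, then the intrinsics apply), "view" (4x4, takes a point from world to camera coordinates). Camera axes: x right, y down, z forward; pixel columns grow to the right and rows downward; lengths in m; the calibration is good to about 2 mm. A picture is of the moment at which its call begins. camera_info takes no time and is no camera call.
A pose or a line that the arm cannot do raises robot.Unreachable and nothing moves.
- robot.job_done(): hands the job in; it is judged then, once.
Readings, each from a call of its own:
- robot.read_t(): time.
- robot.read_qpos(): joint angles.
- robot.read_qvel(): joint speeds.
- robot.read_effort(): joint torques, N m.
- robot.read_position(): TCP position.
- robot.read_tcp_rot(): TCP orientation.
- robot.read_force(): force on the tool from outside, world axes, zero at the start.
- robot.read_ft_torque(): the same for the moment, N m.
- robot.read_grip_width(): opening from 0.0 (shut) to 1.0 (fully open).
- robot.read_finger_force(): force on a finger pad.
Only numpy, scipy, OpenCV 4.12 (cv2) and the standard library are available. Lean on these libraries where they do the work, as an engineer would, in place of code of your own. Each camera call takes 0.05 s, during which the arm holds its last target. There are 200 camera calls.

### The job

Lift the round bottle carrier straight up off the two dowels of its parking stand, keeping it level, and hang it by its three side lugs on the hooks of the shaker; twist it clockwise (seen from above) under the hooks until the lugs drop into the locking notches. Then stand the smaller of the two loose reagent bottles upright in either cup of the locked carrier and let go. Keep the carrier level and the bottle upright throughout, and leave the larger bottle where it is.

Things in the scene. Friction and masses are not known exactly. Their poses are not given: they have to be found in the camera images.
- carrier: loose aluminium disc, 144 mm diameter, 8 mm thick, 0.45 kg, with a black grip bar and two shallow cups on top and three lugs at the edge. Origin: centre of its underside, z up. Grip bar along x, over the centre. Dowel holes of 11 mm at x = +50 and -50 mm, y = 0. Cup rims are 20 mm, bar top 63 mm above the origin.
- lug (a point): on the axis of one of the carrier's three equal lugs, at 82 mm radius on its +y side (90 degrees), 4 mm above the carrier's underside. The lugs are straight round pins of 10 mm diameter sticking out radially to 91 mm radius, at 90, 210 and 330 degrees counterclockwise (seen from above) from the carrier's x
- grip_bar (a point): middle of the carrier's grip bar (64 mm long along carrier x, 14 mm wide along y, 22 mm high, on two posts), 52 mm above the carrier's underside; grip it across its width, from above
- cup_a (a point): centre of the floor of the cup at the carrier's y = +41 mm, 8 mm above its underside; inner diameter 51, outer 57, wall 12 mm high; axes as the carrier's. The grip bar runs past the cup, its side 34 mm from the cup's centre: keep fingers out of that gap
- cup_b (a point): the same for the equal cup at the carrier's y = -41 mm
- stand: fixed grey parking stand, 150 x 60 mm block, long along x, on a 110 x 120 mm foot. Origin: centre of its underside. Its top, 25 mm above, carries the carrier; two steel dowels of 10 mm at x = +50 and -50 mm rise to 47 mm above the origin through the carrier's holes (1 mm play). The carrier starts there with its axes parallel to the stand's
- shaker: fixed white orbital shaker, 180 x 180 mm, housing 55 mm high. Origin: centre of its underside, z up. Three equal steel hooks on top, at 76 to 88 mm radius. The carrier enters when its yaw equals the shaker's (or differs by 120 degrees). Heights of its underside above this origin: over 101 mm clear of the hooks, 79 lugs on the ledges, up to 85 passes under the roofs, 71 locked
- entry (a point): middle of one hook's entry at ledge level (78 mm above the shaker's underside), at 82 mm radius, 90 degrees counterclockwise of the shaker's x; the others at 210 and 330. Open at the top; a lug has 4 mm play each way. Counterclockwise of it a low stop wall; clockwise a level ledge under a roof (underside at 94 mm, top at 100)
- notch (a point): middle of the floor (70 mm above the shaker's underside) of that hook's locking notch, 40 degrees clockwise of the entry, at 82 mm radius: 8 mm deeper than the ledge, 16 mm wide, under the same roof, then an end wall. The carrier turned 40 degrees clockwise from the entry drops in here by its weight
- small_bottle: the smaller loose reagent bottle, round, 46 mm in diameter, 85 mm high with its cap (body straight up to 73 mm, cap 33 mm wide), about 0.12 kg. Origin: centre of its underside, z up
- large_bottle: the larger loose reagent bottle, round, 56 mm in diameter, 105 mm high, a bystander. Origin: centre of its underside

How it is judged (in metres and radians):
On the way, in this order (a step that is already met when the one before it is completed fails the run):
1. the carrier is lifted level, clear of the dowels (z of carrier in the frame of stand above 0.049 m and angle between carrier's own z axis and vertical below 0.15 rad), for 0.1 s.
2. the carrier is over the shaker with its lugs between ledge and roof height of the hooks (horizontal distance between carrier and shaker below 0.01 m and z of carrier in the frame of shaker between 0.076 and 0.088 m), for 0.1 s.
3. the carrier has dropped into the locking notches (horizontal distance between carrier and shaker below 0.006 m and z of carrier in the frame of shaker between 0.0685 and 0.0745 m and angle between carrier's own z axis and vertical below 0.05 rad), for 0.2 s.
4. the smaller bottle stands in a cup of the carrier ((distance between small_bottle and cup_a below 0.007 m or distance between small_bottle and cup_b below 0.007 m)), for 0.1 s.
At the end, for the whole second after the job is handed in: The carrier rests level (0.05 rad) in the three locking notches: centred on the shaker within 6 mm, underside 68.5 to 74.5 mm above the shaker's. The smaller bottle stands at rest in a cup, upright within 0.1 rad, its underside within 7 mm of the cup floor's centre (all of step 3 and (distance between small_bottle and cup_a below 0.007 m or distance between small_bottle and cup_b below 0.007 m) and angle between small_bottle's own z axis and vertical below 0.1 rad and linear speed of each of small_bottle, carrier below 0.02 m/s); the robot touches nothing.
It fails at once if the carrier is tipped by more than 0.35 rad (angle between carrier's own z axis and vertical above 0.35 rad).
It fails at once if the smaller bottle is tipped by more than 0.6 rad (angle between small_bottle's own z axis and vertical above 0.6 rad).
It fails at once if the larger bottle is moved by more than 3 cm (distance of large_bottle from where it was at the start of the episode above 0.03 m).
It also fails if it takes over 61 s, if anything falls off the work surface, if the arm or the gripper's body presses on something with over 40 N, if the wrist force passes 120 N, or if a joint passes its speed limit or range.

## Working session

There is one attempt and no reset: what is moved stays moved. The work goes in short steps, each a Python script; the robot and the scene stay as the last script left them, time stands still between calls to the robot, and variables do not carry over. Pictures are saved under pics/ and viewed, at most 10 in all, crops included, and the job is handed in when it is done.

```bash
mkdir -p pics; ls
cat > h.py <<'E'
import numpy as np, cv2
from rig import robot
def info(n):
    c=robot.camera_info(n); f=192/np.tan(np.radians(c['vfov'])/2)
    return c,f,np.linalg.inv(np.array(c['view']))
def ray(n,u,v):
    c,f,_=info(n); x=(np.asarray(u,float)-c['cx'])/f; y=(np.asarray(v,float)-c['cy'])/f
    a,b=x.copy(),y.copy()
    for _ in range(20):
        s=1+c['k1']*(a*a+b*b); a,b=x/s,y/s
    return a,b
def cloud(n,d):
    v,u=np.mgrid[:384,:512]; a,b=ray(n,u,v); V=info(n)[2]
    return np.stack([a*d,b*d,d],-1)@V[:3,:3].T+V[:3,3]
def onplane(n,u,v,z):
    a,b=ray(n,u,v); V=info(n)[2]; r=V[:3,:3]@np.array([a,b,1.]); o=V[:3,3]
    return o+r*(z-o[2])/r[2]
def R(yaw): # tool down; closing axis y at yaw (deg) in world
    t=np.radians(yaw); y=np.array([np.cos(t),np.sin(t),0]); z=np.array([0,0,-1.]); return np.stack([np.cross(y,z),y,z],1)
E
python3 - <<'E'
from h import *
print(robot.read_t())
for n in ("scene","top"):
    p,d=robot.grab_frame(n); np.savez(f'{n}0.npz',p=p,d=d)
    cv2.imwrite(f'pics/{n}0.png',cv2.resize(p[...,::-1],(800,600),interpolation=cv2.INTER_CUBIC))
    c,f,V=info(n); print(n,f,c['cx'],c['cy'],c['k1'],V[:3].round(3).tolist(),(d>0).mean())
print(robot.read_tcp_rot())
E
```

```text
pics
0.0
scene 460.00953292123455 249.49599673644386 190.11485948455686 -0.14310557612416133 [[-0.861, -0.345, 0.375, 0.13], [-0.509, 0.586, -0.63, 0.718], [-0.003, -0.733, -0.68, 0.818]] 0.9957478841145834
top 481.8344535867472 257.94895836678455 187.03650084872268 -0.17504381681414344 [[0.0, -0.995, 0.1, 0.42], [-1.0, -0.0, -0.0, 0.046], [0.0, -0.1, -0.995, 1.39]] 0.9960072835286459
[[-9.72120496e-01 -2.34481386e-01 -4.70386050e-04]
 [-2.34481812e-01  9.72119603e-01  1.32586051e-03]
 [ 1.46381892e-04  1.39919315e-03 -9.99999010e-01]]
```

View pics/top0.png

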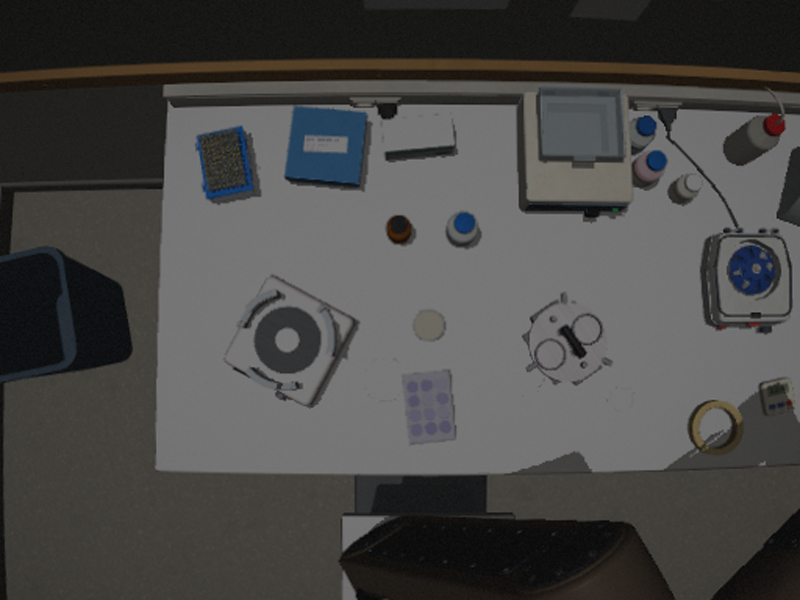

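View pics/scene0.png

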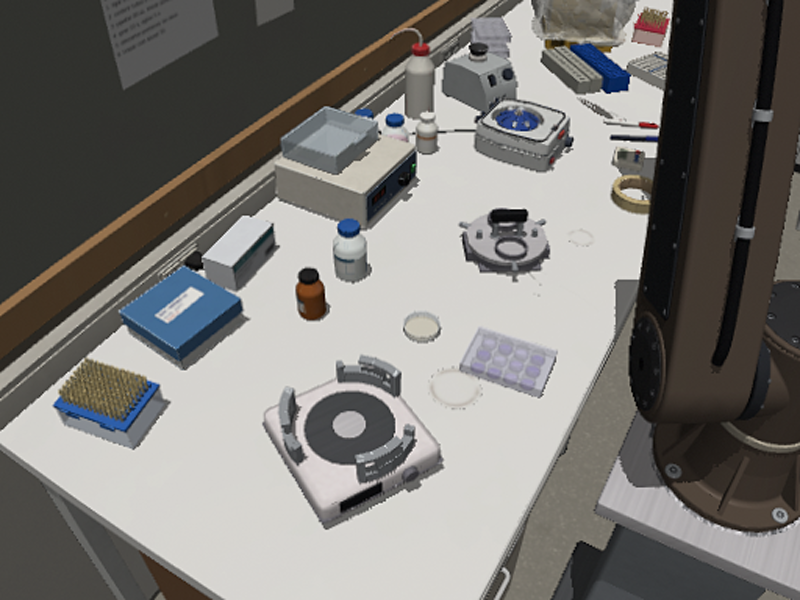

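The top view shows the shaker at about (287,340), the carrier at (567,342), with lugs at (564,298), (530,367) and (607,378), the small amber bottle at (399,229) and the large white bottle at (463,227). The scene view agrees. Next I'll enlarge the shaker and carrier and check the depth cloud.

Run:
```python
from h import *
z=np.load('top0.npz'); p,d=z['p'],z['d']; P=cloud('top',d); np.save('P0.npy',P)
def crop(u0,v0,w,h,s): 
    c=cv2.resize(p[v0:v0+h,u0:u0+w,::-1],None,fx=s,fy=s,interpolation=cv2.INTER_CUBIC); return cv2.convertScaleAbs(c,alpha=1.25)
A=crop(138,170,96,96,4);B=crop(325,182,72,72,5)  # note scales
o=np.zeros((384,384+16+360,3),np.uint8);o[:384,:384]=A;o[:360,400:]=B
for k in range(0,384,40):
    cv2.line(o,(k,0),(k,4),(0,255,0));cv2.line(o,(0,k),(4,k),(0,255,0))
cv2.imwrite('pics/crop0.png',o)
def reg(u0,v0,w,h,zl,zh):
    q=P[v0:v0+h,u0:u0+w].reshape(-1,3); return q[(q[:,2]>zl)&(q[:,2]<zh)]
for nm,(a) in dict(small=(240,130,32,32),large=(280,128,32,32),carrier=(325,182,72,72),shaker=(138,170,96,96)).items():
    q=reg(*a,.01,.3); h=np.histogram(q[:,2],bins=np.arange(0,.125,.005))[0]; print(nm,h)
for nm,a in dict(small=(240,130,32,32,.078,.095),large=(280,128,32,32,.098,.115),bar=(325,182,72,72,.08,.1),disc=(325,182,72,72,.028,.038),hooks=(138,170,96,96,.09,.11),house=(138,170,96,96,.05,.06)).items():
    q=reg(*a); c,s,r=cv2.minAreaRect((q[:,:2]*1000).astype(np.float32)); print(nm,len(q),q.mean(0).round(4),np.round(c,1),np.round(s,1),round(r,1))
```

```text
small [ 0  0  6  4  5  5  6  3  4  5 17 31 37 11  2 13 41 55  1  0  0  0  0  0]
large [ 0  0  5  5  6  5  5  7 10  5  3  7  7 32 54 49 19  2  3  7 83 60  1  0]
carrier [   0    0   10    7   42  221 1066  499   86   83    6    1    3    3
    6   10   28   71   20    0    0    0    0    0]
shaker [   0    0    2   11   36   15    8   15   70  243 1130 1598  463   55
   41  105   35   37   33  155  146   10    1    0]
small 104 [0.6724 0.0569 0.0848] [672.9  57.4] [30.3 29.2] 47.1
large 147 [ 0.6718 -0.0585  0.1044] [671.6 -58.4] [34.8 35.1] 45.9
bar 119 [ 0.4672 -0.2514  0.0872] [ 467.5 -251.3] [62.9 14.7] 31.3
disc 1633 [ 0.4674 -0.2504  0.0332] [ 474.5 -259.1] [157.2 157.2] 84.1
hooks 344 [0.4694 0.2532 0.0994] [474.8 257.8] [162.3 176.3] 39.5
house 2728 [0.4682 0.252  0.0555] [466.9 253.8] [178.  183.1] 62.3
```

View pics/crop0.png

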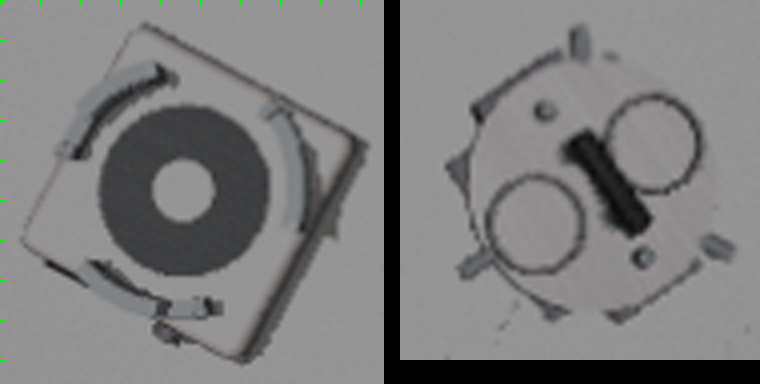

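The crop shows the three shaker hooks, the bar at about (608,183), lug tips at about (580,27), (462,268) and (732,255), and dowels at (545,111) and (642,258). I'll fit the hook heights by angle and the poses.

Run:
```python
from h import *
P=np.load('P0.npy'); p=np.load('top0.npz')['p']
# shaker centre from dark disc and light hub
g=p.mean(2); S=np.zeros_like(g,bool); S[170:266,138:234]=1
X=P[...,0];Y=P[...,1];Z=P[...,2]
r=np.hypot(X-.467,Y-.2525)
m=S&(r<.062)&(g<85); print('dark thr', np.percentile(g[S&(r<.03)],[5,50,95]), 'disc z',np.median(Z[m]))
cn,_=cv2.findContours(m.astype(np.uint8),cv2.RETR_EXTERNAL,cv2.CHAIN_APPROX_NONE); c=max(cn,key=len)[:,0]
e=cv2.fitEllipse(c); zd=np.median(Z[m]); print('disc',e,onplane('top',*e[0],zd)[:3].round(4))
C=onplane('top',*e[0],zd)[:2]
a=np.degrees(np.arctan2(Y-C[1],X-C[0]))%360; r=np.hypot(X-C[0],Y-C[1])
s=S&(r>.077)&(r<.087)
for k in range(0,360,5):
    q=s&(a>=k)&(a<k+5)
    if q.any(): print(k,(np.sort(Z[q])*1000).astype(int),end=' ')
print()
# carrier features (u,v from crop) -> world
f=lambda x,y,z: onplane('top',325+(x-400)/5-.4,182+y/5-.4,z)[:2].round(4)
cups=np.array([f(655,143,.045),f(536,223,.045)]);dow=np.array([f(545,110,.047),f(642,257,.047)])
for nm,q in (('cup',cups),('dowel',dow)): dd=q[0]-q[1]; print(nm,q.mean(0),np.hypot(*dd),np.degrees(np.arctan2(dd[1],dd[0])))
L=np.array([f(580,27,.029),f(462,268,.029),f(732,250,.029)])
print(L, [ (np.hypot(*(l-dow.mean(0))).round(4),np.degrees(np.arctan2(*(l-dow.mean(0))[::-1])).round(1)) for l in L])
```

```text
dark thr [ 50.33333333  89.33333333 119.33333333] disc z 0.05801375574459511
disc ((183.61212158203125, 217.44947814941406), (41.63196563720703, 41.848751068115234), 70.2261734008789) [0.4698 0.2524 0.058 ]
0 [47 51 51 53 54 55 56 56 58 59] 5 [ 50  52  53  53  54  56  57  59  59  62  74 100] 10 [ 52  70  77  84  89  97  98  98  99  99  99 100 100 102 106] 15 [ 94  97  98  98 100 101 101 102 104] 20 [ 65  69  96  96  98  99  99 100 100 100 100 104] 25 [ 70  78  93  97  97  98  98  99 100 101 102 102] 30 [ 51  58  64  77  78  80  97  98  99 100 100 100 100 102 104] 35 [ 52  52  55  65  69  73  75  79  94  95  96  97  97  98  98  99 102] 40 [ 56  59  65  66  74  74  77  78  95  95  96  98  99  99 100 101 102 103
 106] 45 [ 55  57  75  76  82  93  96  96  96  99 100 100 101 102] 50 [ 53  55  63  63  73  75  78  79  79  79  92 101 102 102 102] 55 [54 60 62 66 73 74 74 76 76 77 77 78 79 79 80] 60 [51 64 73 75 76 76 77 78 78 79 82] 65 [59 61 70 76 76 77 79 82 82 84 84 85 86 86 87 89] 70 [53 54 55 60 64 75 86 88 89 90 91 92] 75 [51 52 52 53 53 53 54 56 57 59] 80 [52 53 53 54 55 55 57] 85 [46
[... 1693 characters left out ...]
85] 300 [76 76 76 78 78 80 81 81 81] 305 [74 76 77 77 79 83 84 86 86 88 89 89] 310 [80 85 86 87 88 89 90 90 94] 315 [53 54 59 60] 320 [47 49 50 53 53 54 54 56 56] 325 [51 51 51 52 53 53 53 56 57] 330 [46 49 50 50 54 54 55 56 58] 335 [48 48 51 52 52 53 53 55 55] 340 [49 51 51 51 52 53 54 55 56] 345 [49 51 52 55 56 57 57] 350 [52 53 54 54 54 55 55 55 55 56 59] 355 [51 51 52 53 53 56 57 60] 
cup [ 0.468   -0.25165] 0.08218424423209113 -56.967364471483634
dowel [ 0.46765 -0.24995] 0.09899100969279988 33.12820481898695
[[ 0.5578 -0.2477]
 [ 0.4207 -0.1776]
 [ 0.4298 -0.334 ]] [(np.float64(0.0902), np.float64(1.4)), (np.float64(0.0862), np.float64(123.0)), (np.float64(0.0922), np.float64(-114.2))]
```

Run:
```python
from h import *
C=np.array([.4677,-.2510]); S=np.array([.4685,.2530])
for yp in (123,-57):
    print(yp,[None if q is None else np.round(q,0).tolist() for q in (robot.ik([*C,.06],R(yp)),*(robot.ik([*S,.16],R(yp+dl)) for dl in (-61,-101,59,19)))])
# refined shaker pose: annulus fit of hook tops, then fold by 120 deg
from scipy.optimize import minimize
P=np.load('P0.npy')[170:266,138:234].reshape(-1,3); X,Y,Z=P.T
h=(Z>.09)&(Z<.108)&(abs(np.hypot(X-S[0],Y-S[1])-.082)<.014); H=P[h,:2]
f=lambda c: np.minimum((np.hypot(*(H-c).T)-.082)**2,.008**2).sum()
best=minimize(f,S,method='Nelder-Mead',options=dict(xatol=1e-5,fatol=1e-12)).x; print('hook centre',best,len(H))
c=best; a=np.degrees(np.arctan2(Y-c[1],X-c[0]))%360; r=np.hypot(X-c[0],Y-c[1]); s=(r>.078)&(r<.086)
for k in (0,120,240):
    t=a[s]-k; z=Z[s]; ts=np.arange(-5,80,.25)
    # best step: roof (z>.09) -> ledge (z<.085) ; ledge -> wall ; floor -> roof
    def step(lo,hi,lowm,highm): return min((( (t>lo)&(t<x)&lowm(z)).sum()+((t>=x)&(t<hi)&highm(z)).sum(),x) for x in ts if lo<x<hi)[1]
    print(k,'roof start',step(-5,25,lambda z:z>.09,lambda z:z<.09),'roof end',step(35,63,lambda z:z<.09,lambda z:z>.09),
     'wall',step(55,72,lambda z:z>.0835,lambda z:z<.0835),'wall end',step(64,80,lambda z:z<.075,lambda z:z>.075))
q=P[(Z>.05)&(Z<.06)&(np.hypot(X-c[0],Y-c[1])<.135)]
for _ in range(1):
    bb=[]
    for th in np.arange(-35,-20,.5):
        w=np.radians(th); U=(q[:,:2]-c)@np.array([[np.cos(w),-np.sin(w)],[np.sin(w),np.cos(w)]])
        pr=[np.percentile(U[:,0],[.7,99.3]),np.percentile(U[:,1],[.7,99.3])]; bb.append((np.ptp(pr[0])+np.ptp(pr[1]),th,np.mean(pr,1).round(4).tolist(),np.ptp(pr,1).round(4).tolist()))
    print(min(bb))
```

```text
123 [[-7.0, 17.0, -29.0, 0.0, -44.0, -50.0], [49.0, 10.0, -23.0, 0.0, -57.0, -167.0], [49.0, 10.0, -23.0, 0.0, -57.0, 153.0], [49.0, 10.0, -23.0, 0.0, -57.0, -47.0], [49.0, 10.0, -23.0, 0.0, -57.0, -87.0]]
-57 [[-7.0, 17.0, -29.0, 0.0, -44.0, 130.0], [49.0, 10.0, -23.0, 0.0, -57.0, 13.0], [49.0, 10.0, -23.0, 0.0, -57.0, -27.0], [49.0, 10.0, -23.0, 0.0, -57.0, 133.0], [49.0, 10.0, -23.0, 0.0, -57.0, 93.0]]
hook centre [0.4700386  0.25203522] 344
0 roof start 10.5 roof end 52.0 wall 67.25 wall end 73.0
120 roof start 6.5 roof end 50.0 wall 67.0 wall end 74.0
240 roof start 10.5 roof end 53.0 wall 67.5 wall end 74.75
(np.float64(0.3410810620181841), np.float64(-28.5), [0.0001, -0.0007], [0.1702, 0.1709])
```

The hook ring fit (0.4700, 0.2520) agrees with the disc centre, so I'm going with entry yaw at about -29.5 (mod 120). The carrier is at (0.4677, -0.251) with yaw 33. Picking it up now.

Run:
```python
from h import *
C=[.4677,-.2510]; F=lambda m: print(m,round(robot.read_t(),2),np.round(robot.read_position(),4),np.round(robot.read_force(),1),np.round(robot.read_ft_torque(),2),round(robot.read_grip_width(),3))
robot.goto([*C,.15],R(123)); F('above')
robot.servo_line([*C,.061],speed=.12); F('down')
robot.move_gripper(0.0); F('closed')
robot.servo_line([*C,.075],speed=.04); F('up1')
robot.servo_line([*C,.20],speed=.12); F('up2')
for n in ('scene','top'):
    p,d=robot.grab_frame(n); np.savez(f'{n}1.npz',p=p,d=d)
p=np.load('scene1.npz')['p']; cv2.imwrite('pics/lift.png',cv2.resize(p[60:240,200:440,::-1],None,fx=3,fy=3,interpolation=cv2.INTER_CUBIC))
```

```text
above 1.97 [ 0.4676 -0.2517  0.1501] [ 0.4 -0.1  0.7] [ 0.01 -0.03 -0.01] 1.0
down 2.86 [ 0.4681 -0.2513  0.0615] [ 0.2 -0.2  0.3] [0.03 0.03 0.02] 0.997
closed 4.01 [ 0.4681 -0.2513  0.0611] [ 0.7 -3.2 -2. ] [-1.14 -0.47  0.15] 0.16
up1 4.51 [ 0.4681 -0.2511  0.0752] [ 1.7 -3.4 -1.9] [-1.44 -0.74  0.19] 0.159
up2 5.7 [ 0.467  -0.2507  0.1989] [-0.7 -0.2 -2.9] [ 0.   -0.    0.05] 0.156
```

View pics/lift.png

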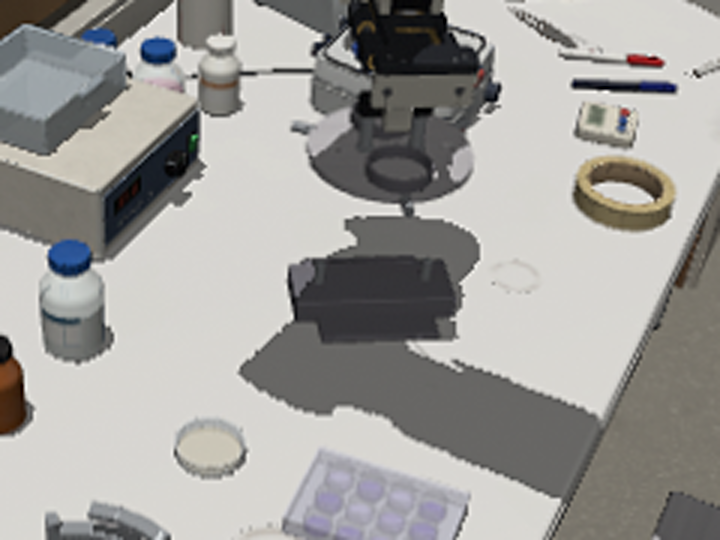

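The carrier hangs level in the gripper, with its disc at about (390,150) in the crop and clear of the dowels. Next I'll move it over the shaker and look.

Run:
```python
from h import *
S=[.470,.252]
robot.goto([*S,.20],R(180.5)); robot.servo_line([*S,.155],speed=.1); robot.dwell(.3)
print(robot.read_t(),robot.read_position(),robot.read_force().round(1) if hasattr(robot.read_force(),'round') else robot.read_force()); r=np.array(robot.read_tcp_rot()); print(np.degrees(np.arctan2(r[1,1],r[0,1])),r[:,2])
for n in ('scene','top'):
    p,d=robot.grab_frame(n); np.savez(f'{n}2.npz',p=p,d=d)
t=np.load('top2.npz')['p'][165:271,133:239,::-1]; s=np.load('scene2.npz')['p'][190:340,150:300,::-1]
o=np.hstack([cv2.resize(t,(396,396),interpolation=cv2.INTER_CUBIC),cv2.resize(s,(396,396),interpolation=cv2.INTER_CUBIC)]); cv2.imwrite('pics/over.png',cv2.convertScaleAbs(o,alpha=1.2))
P=cloud('scene',np.load('scene2.npz')['d']).reshape(-1,3)
m=(np.hypot(P[:,0]-.47,P[:,1]-.252)<.068)&(P[:,2]>.118)&(P[:,2]<.137); q=P[m]
for _ in range(4):
    A=np.c_[q[:,:2]-S,np.ones(len(q))]; k=np.linalg.lstsq(A,q[:,2],rcond=None)[0]; q=q[abs(A@k-q[:,2])<.003]
print('plane',len(q),k)
```

```text
8.525 [0.47018464 0.25223386 0.15554051] [ 0.2  0.5 -2.6]
-179.49464000519424 [ 6.84070895e-04  7.33121096e-04 -9.99999497e-01]
plane 1752 [ 0.00537483 -0.00336417  0.12845114]
```

View pics/over.png

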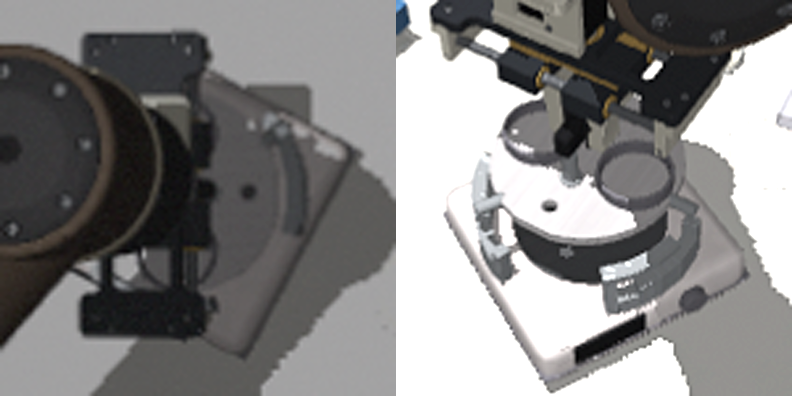

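The carrier is level 120 mm up. One dowel hole shows at (248,191) in the top crop and (550,206) in the scene crop. I'll use it to check the carrier's centre, and re-fit the hooks from the scene camera.

```bash
cat > m.py <<'E'
from h import *
from scipy.optimize import minimize
T=np.array([.4702,.2522])
def blob(n,u,v,z,f):
    g=np.load(f)['p'].mean(2); u0,v0=int(u),int(v); w=g[v0-5:v0+6,u0-5:u0+6]; k=np.clip(np.median(w)-w-8,0,None)
    yy,xx=np.mgrid[-5:6,-5:6]; k=k*(xx**2+yy**2<20); uu,vv=u0+(k*xx).sum()/k.sum(),v0+(k*yy).sum()/k.sum(); return onplane(n,uu,vv,z)[:2],uu,vv
for n,u,v,f in (('top',133+248*106/396,165+191*106/396,'top2.npz'),('scene',150+154*150/396,190+206*150/396,'scene2.npz')):
    h,uu,vv=blob(n,u,v,.1275,f); h0=onplane(n,u,v,.1275)[:2]
    for x in (h0,h): d=T-x; print(n,(uu,vv),x.round(4),'dist',np.hypot(*d).round(4),'dir',np.degrees(np.arctan2(*d[::-1])).round(1))
P=cloud('scene',np.load('scene0.npz')['d']).reshape(-1,3); X,Y,Z=P.T
h=(Z>.0965)&(Z<.104)&(abs(np.hypot(X-.47,Y-.252)-.082)<.014); H=P[h,:2]
f=lambda c: np.minimum((np.hypot(*(H-c).T)-.082)**2,.008**2).sum()
c=minimize(f,T,method='Nelder-Mead').x; print('scene hook centre',c,len(H))
for c in (c,np.array([.470,.252])):
    a=np.degrees(np.arctan2(Y-c[1],X-c[0]))%360; r=np.hypot(X-c[0],Y-c[1]); s=(abs(r-.082)<.005)&(Z<.11)&(Z>.045)
    for k in (0,120,240):
        i=s&(a>k)&(a<k+85); t=a[i]-k; z=Z[i]*1000
        print(k,'roof',np.percentile(t[z>95],[1,3,97,99]).round(1),'ledge',np.percentile(t[abs(z-78)<1.5],[5,50,95]).round(1),'wallTop', np.percentile(t[abs(z-89)<1.5],[5,25,50,75,95]).round(1))
E
python3 m.py
```

```text
top (np.float64(199.04413239719156), np.float64(215.96088264794383)) [0.4708 0.2   ] dist 0.0522 dir 90.7
top (np.float64(199.04413239719156), np.float64(215.96088264794383)) [0.4712 0.2009] dist 0.0513 dir 91.2
scene (np.float64(207.7045992770784), np.float64(267.8024429764427)) [0.4675 0.3017] dist 0.0496 dir -86.9
scene (np.float64(207.7045992770784), np.float64(267.8024429764427)) [0.4688 0.3019] dist 0.0497 dir -88.4
scene hook centre [0.46906048 0.25397618] 516
0 roof [ 9.4 10.4 51.7 52.3] ledge [28.2 54.2 74.1] wallTop [52.8 69.8 72.3 73.5 75.1]
120 roof [ 9.9 10.7 52.5 53.2] ledge [19.4 45.4 67.6] wallTop [46.  69.4 70.5 73.6 76.1]
240 roof [ 9.3 10.  51.4 52.4] ledge [27.  45.9 65.5] wallTop [ 9.5 10.4 69.5 72.6 74.1]
0 roof [10.5 11.6 53.  53.7] ledge [29.1 54.3 75.2] wallTop [58.7 70.7 73.1 74.2 76. ]
120 roof [ 9.4 10.4 51.1 51.9] ledge [28.6 45.8 66.1] wallTop [67.7 68.4 69.9 72.2 74.6]
240 roof [ 8.2  8.7 50.2 51.5] ledge [27.4 45.8 64.1] wallTop [ 8.4  8.9 71.  72.6 74.1]
```

In each camera the carrier sits about 1.8 mm short of the shaker centre in y, with x agreeing, so I'll correct that. Then lower in small steps, watching force.

Run:
```python
from h import *
S=[.470,.2538]; Rt=R(180.1)
robot.servo_line([*S,.153],ori=Rt,speed=.05); robot.dwell(.2); f0=np.array(robot.read_force()); t0=np.array(robot.read_ft_torque())
for z in (.145,.140,.136,.132,.128,.124,.120,.117):
    robot.servo_line([*S,z],speed=.03); df=np.array(robot.read_force())-f0; dt=np.array(robot.read_ft_torque())-t0
    print(z,np.round(robot.read_position(),4),df.round(1),dt.round(2))
    if np.linalg.norm(df)>8 or np.linalg.norm(dt)>1: print('STOP'); break
robot.dwell(.15)
print(robot.read_t())
p,d=robot.grab_frame('scene'); np.savez('scene3.npz',p=p,d=d)
cv2.imwrite('pics/in.png',cv2.convertScaleAbs(cv2.resize(p[190:340,150:300,::-1],(600,600),interpolation=cv2.INTER_CUBIC),alpha=1.1))
```

```text
0.145 [0.4699 0.2536 0.1447] [0.1 0.3 0.3] [-0.01 -0.05  0.01]
0.14 [0.4699 0.2537 0.1398] [-0.8 -0.   0.5] [ 0.03 -0.03 -0.02]
0.136 [0.4699 0.2537 0.1358] [-1.5 -0.6  0. ] [ 0.03 -0.06 -0.01]
0.132 [0.4699 0.2537 0.1317] [-0.5 -0.2  0.4] [-0.05 -0.05 -0.08]
0.128 [0.4698 0.2537 0.1277] [-0.5 -0.4 -0.3] [-0.02  0.01 -0.  ]
0.124 [0.4699 0.2537 0.1237] [-1.3 -0.3  0.3] [ 0.05 -0.07 -0.02]
0.12 [0.4699 0.2537 0.1197] [-0.2  0.5  0.7] [ 0.   -0.04  0.03]
0.117 [0.4699 0.2537 0.1168] [-0.2  0.1 -0.1] [-0.04 -0.04  0.03]
11.625
```

View pics/in.png

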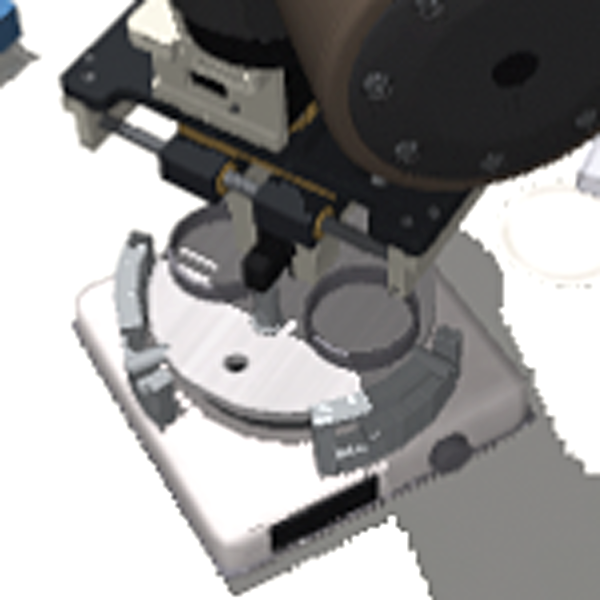

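The lugs are in the entries without contact; the left lug is at (150,358). Next I'll feel for the ledge, raise slightly, then twist clockwise in steps.

Run:
```python
from h import *
S=[.470,.2538]; f0=np.array(robot.read_force()); t0=np.array(robot.read_ft_torque()); y0=180.1
def rd():
    df=np.array(robot.read_force())-f0; dt=np.array(robot.read_ft_torque())-t0; return df,dt
z=.117
while z>.1085:
    z-=.001; robot.servo_line([*S,z],speed=.02); df,dt=rd()
    if df[2]>3: break
zc=robot.read_position()[2]; print('ledge contact cmd',z,'tcp',round(zc,4),df.round(1),dt.round(2),robot.read_t())
z=z+.003; robot.servo_line([*S,z],speed=.03)
for k in range(4,41,4):
    robot.goto([*S,z],R(y0-k)); df,dt=rd(); print(k,df.round(1),dt.round(2),np.round(robot.read_position(),4))
    if np.linalg.norm(df)>15 or abs(dt[2])>1.2: print('STOP'); break
print(robot.read_t())
```

```text
ledge contact cmd 0.114 tcp 0.1148 [-2.1  0.1  9.3] [-0.28  1.15 -0.01] 12.425
4 [ 0.6  1.  -0.1] [ 0.   -0.03  0.02] [0.4699 0.2537 0.1167]
8 [ 0.7  1.5 -0.2] [ 0.03 -0.06  0.08] [0.47   0.2538 0.1169]
12 [-0.4  1.4  0.1] [ 0.05 -0.05  0.05] [0.47   0.2538 0.117 ]
16 [-0.1  1.5  0.2] [-0.01 -0.06  0.05] [0.47   0.2538 0.117 ]
20 [-0.3  1.6  0.4] [ 0.07 -0.07  0.02] [0.47   0.2538 0.117 ]
24 [ 0.1  0.9 -0.5] [ 0.05 -0.01 -0.02] [0.47   0.2538 0.117 ]
28 [0.3 2.1 0.2] [ 0.01 -0.08  0.04] [0.47   0.2538 0.117 ]
32 [ 0.2  0.5 -0. ] [-0.02 -0.09  0.06] [0.47   0.2538 0.117 ]
36 [0.9 1.4 0.1] [ 0.02 -0.08 -0.  ] [0.47   0.2538 0.117 ]
40 [2.  0.1 0. ] [-0.29 -0.7   0.18] [0.4703 0.2538 0.1171]
15.175
```

Run:
```python
from h import *
S=[.470,.2538]; t0=None
y=180.1-38.5; robot.goto([*S,.117],R(y)); f0=np.array(robot.read_force()); t0=np.array(robot.read_ft_torque()); z=.117
while z>.1062:
    z-=.0015; robot.servo_line([*S,z],speed=.03); df=np.array(robot.read_force())-f0; dt=np.array(robot.read_ft_torque())-t0
    print(round(z,4),np.round(robot.read_position(),4),df.round(1),dt.round(2))
    if df[2]>6: break
print(robot.read_t())
```

```text
0.1155 [0.4699 0.2537 0.1153] [-0.5  0.9 -0.9] [ 0.11 -0.05  0.02]
0.114 [0.4699 0.2537 0.1138] [-0.1  0.1 -0.9] [ 0.02 -0.02  0.04]
0.1125 [0.4699 0.2537 0.1124] [-0.3  0.7 -0.9] [ 0.14 -0.04  0.05]
0.111 [0.4699 0.2537 0.1109] [-1.6 -0.1 -0.6] [ 0.02 -0.05  0.02]
0.1095 [0.47   0.2537 0.1094] [-0.9  1.  -0.2] [ 0.1  -0.01  0.04]
0.108 [0.47   0.2538 0.1079] [-0.   0.5 -0.3] [ 0.08 -0.01  0.04]
0.1065 [0.4702 0.254  0.1069] [-0.9  1.1  4.2] [-0.04  0.25 -0.01]
0.105 [0.4703 0.254  0.1067] [-6.7 -0.9 16.7] [-0.64  2.21 -0.01]
17.425
```

Seated: 71 mm, with firm contact. I'll release, retreat over the small bottle and re-measure.

Run:
```python
from h import *
S=[.470,.2538]
robot.servo_line([*S,.1067],speed=.03); robot.move_gripper(.6); robot.servo_line([*S,.18],speed=.15)
B=[.6729,.0572]
for y in (200,215,185): q=robot.ik([*B,.033],R(y)); print(y,None if q is None else np.round(q))
robot.goto([*B,.21],R(200)); robot.move_gripper(1.0); print(robot.read_t(),robot.read_position())
for n in ('scene','top'):
    p,d=robot.grab_frame(n); np.savez(f'{n}4.npz',p=p,d=d)
t=np.load('top4.npz')['p'][170:266,138:234,::-1]; s=np.load('scene4.npz')['p'][150:330,140:320,::-1]
cv2.imwrite('pics/locked.png',cv2.convertScaleAbs(np.hstack([cv2.resize(t,(400,400),interpolation=cv2.INTER_CUBIC),cv2.resize(s,(400,400),interpolation=cv2.INTER_CUBIC)]),alpha=1.15))
P=cloud('scene',np.load('scene0.npz')['d']).reshape(-1,3)
m=(np.hypot(P[:,0]-B[0],P[:,1]-B[1])<.032); 
for lo,hi in ((.082,.09),(.02,.07)): q=P[m&(P[:,2]>lo)&(P[:,2]<hi),:2]; c,r=cv2.minEnclosingCircle((q*1000).astype(np.float32)); print('scene',lo,len(q),c,r, q.mean(0))
# visible side of body: fit circle r=23
from scipy.optimize import least_squares
o=least_squares(lambda c:np.hypot(*(q-c).T)-.023,B,loss='soft_l1',f_scale=.001).x; print('body fit scene',o)
P=cloud('scene',np.load('scene4.npz')['d']).reshape(-1,3); q=P[(np.hypot(P[:,0]-S[0],P[:,1]-S[1])<.068)&(abs(P[:,2]-.079)<.006)]
for _ in range(4):
    A=np.c_[q[:,:2]-S,np.ones(len(q))]; k=np.linalg.lstsq(A,q[:,2],rcond=None)[0]; q=q[abs(A@k-q[:,2])<.003]
print('carrier plane',k)
```

```text
200 [ 21.  30. -12.   0. -48.  -1.]
215 [ 21.  30. -12.   0. -48.  14.]
185 [ 21.  30. -12.   0. -48. -16.]
21.2917 [0.67290488 0.05717019 0.20998663]
scene 0.082 94 (671.6995239257812, 56.13753128051758) 17.09905242919922 [0.67137032 0.05733909]
scene 0.02 326 (670.91650390625, 59.41506576538086) 23.638866424560547 [0.66319922 0.06777925]
body fit scene [0.67337997 0.05496978]
carrier plane [ 0.00093406 -0.00844292  0.07964858]
```

View pics/locked.png

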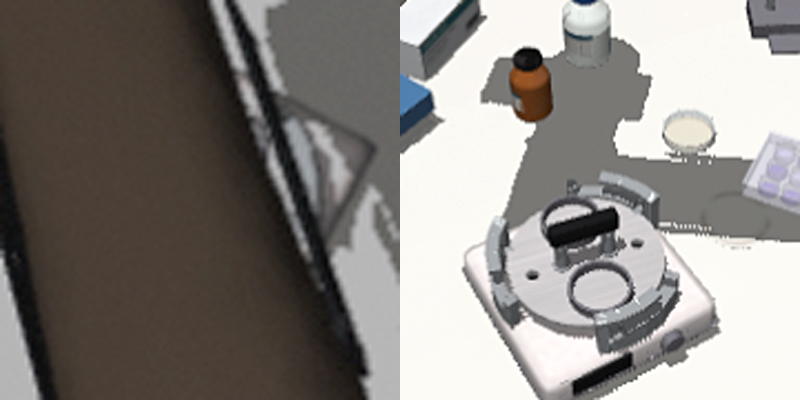

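The carrier is locked in the hooks and level, underside at about 71.6 mm. Its front cup is centred at (601,288) and the dowel holes are at (532,275) and (637,243). Next I'll locate the cup and pick the small bottle.

```bash
cat > pk.py <<'E'
from h import *
f=lambda x,y,z: onplane('scene',140+(x-400)*.45-.3,150+y*.45-.3,z)[:2]
h1,h2,c=f(532,275,.0795),f(637,243,.0795),f(601,288,.091)
d=h2-h1; print('holes mid',((h1+h2)/2).round(4),np.hypot(*d).round(4),np.degrees(np.arctan2(d[1],d[0])).round(1),'cup',c.round(4))
m=(h1+h2)/2; print('cup from mid',np.hypot(*(c-m)).round(4),np.degrees(np.arctan2(*(c-m)[::-1])).round(1))
B=[.6728,.0567]
robot.servo_line([*B,.10],speed=.2); robot.servo_line([*B,.034],speed=.1); print(np.round(robot.read_force(),1))
robot.move_gripper(0.); print(robot.read_grip_width()*88,np.round(robot.read_force(),1),robot.read_finger_force())
robot.servo_line([*B,.045],speed=.05); robot.servo_line([*B,.22],speed=.2)
print(robot.read_t(),np.round(robot.read_position(),4),np.round(robot.read_force(),1))
E
python3 pk.py
```

```text
holes mid [0.4682 0.2538] 0.1006 -128.1 cup [0.4337 0.2808]
cup from mid 0.0438 142.0
[ 0.8  0.  -0.3]
45.65884374766571 [0.6 0.5 0.5] 29.99970853328705
25.0417 [0.672  0.0566 0.2184] [-0.7  0.2 -1.6]
```

Run:
```python
from h import *
from scipy.optimize import least_squares
T=np.array([.4380,.2794])
robot.goto([*T,.21],R(231.7)); robot.servo_line([*T,.135],speed=.12); robot.dwell(.3)
pos=np.array(robot.read_position()); print(robot.read_t(),pos)
p,d=robot.grab_frame('scene'); np.savez('scene5.npz',p=p,d=d)
cv2.imwrite('pics/place.png',cv2.convertScaleAbs(cv2.resize(p[190:310,170:290,::-1],(600,600),interpolation=cv2.INTER_CUBIC),alpha=1.1))
P=cloud('scene',d).reshape(-1,3)
zb=pos[2]-.034
for lo,hi in ((.004,.02),(.004,.03)):
    q=P[(np.hypot(*(P[:,:2]-T).T)<.034)&(P[:,2]>zb+lo)&(P[:,2]<zb+hi),:2]
    o=least_squares(lambda c:np.hypot(*(q-c).T)-.023,T,loss='soft_l1',f_scale=.001).x; print(len(q),'bottle',o.round(4),'minus tcp',(o-pos[:2]).round(4))
```

```text
27.35 [0.43817838 0.27965594 0.13557802]
110 bottle [0.4394 0.2784] minus tcp [ 0.0012 -0.0012]
182 bottle [0.4394 0.2784] minus tcp [ 0.0012 -0.0012]
```

View pics/place.png

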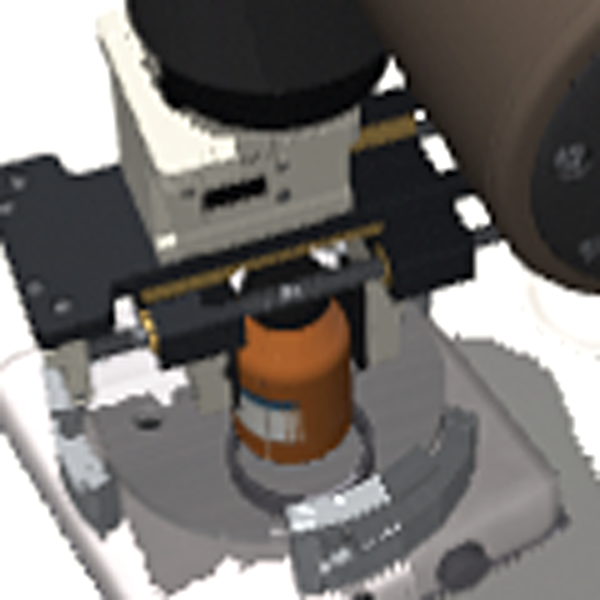

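The bottle hangs upright over the front cup: its base is centred at about (295,440) and the rim spans 230–375, so it needs a small shift to the right. I'll get the cup centre from the rim cloud in the same camera.

Run:
```python
from h import *
from scipy.optimize import minimize
P=cloud('scene',np.load('scene4.npz')['d']).reshape(-1,3); T=np.array([.4362,.2791])
for lo,hi in ((.0865,.095),(.088,.094)):
    q=P[(P[:,2]>lo)&(P[:,2]<hi)&(np.hypot(*(P[:,:2]-T).T)<.034)&(np.hypot(*(P[:,:2]-T).T)>.02),:2]
    f=lambda c,r=.027: np.minimum((np.hypot(*(q-c).T)-r)**2,.005**2).sum()
    print(len(q),[minimize(f,s,method='Nelder-Mead').x.round(4) for s in (T,T+.003,T-.003)], np.degrees(np.arctan2(*(q-T).T[::-1])).astype(int)[::4])
# hole blobs refined
g=np.load('scene4.npz')['p'].mean(2); H=[]
for x,y in ((532,275),(637,243)):
    u0,v0=int(round(140+(x-400)*.45)),int(round(150+y*.45)); w=g[v0-4:v0+5,u0-5:u0+6]; k=np.clip(np.median(w)-15-w,0,None); yy,xx=np.mgrid[-4:5,-5:6]
    H.append(onplane('scene',u0+(k*xx).sum()/k.sum(),v0+(k*yy).sum()/k.sum(),.079)[:2])
H=np.array(H); d=H[1]-H[0]; m=H.mean(0); L=np.hypot(*d); n=np.array([d[1],-d[0]])/L; n=n if n[1]>0 else -n
print('mid',m.round(4),L.round(4),'cup',(m+.041*n).round(4))
```

```text
166 [array([0.4363, 0.2793]), array([0.4364, 0.2793]), array([0.4363, 0.2793])] [ -59  -47  -68  -25  -41  -59  -77  -20  -36  -85  -12  -28 -105  -14
 -113 -111 -120    3   12   12   26   28   34   43 -164   50   57   55
 -177   70   70  165   73  158   90  145   90  107  124  139  112  104]
149 [array([0.4363, 0.2792]), array([0.4364, 0.2792]), array([0.4364, 0.2792])] [ -59  -47  -68  -30  -46  -77  -20  -36  -12  -93   -5 -105   -3    2
    7   16   16   26   28   34   43 -164   50   57   55 -177  170   75
  169  156   87  142   88  103  120  136  112  109]
mid [0.4682 0.2541] 0.1 cup [0.436  0.2794]
```

Run:
```python
from h import *
T=[.4351,.2806]
robot.servo_line([*T,.135],speed=.03); robot.dwell(.2); f0=np.array(robot.read_force()); t0=np.array(robot.read_ft_torque()); z=.135
while z>.109:
    z-=.002 if z>.117 else .001; robot.servo_line([*T,z],speed=.03); df=np.array(robot.read_force())-f0; dt=np.array(robot.read_ft_torque())-t0
    print(round(z,4),np.round(robot.read_position(),4),df.round(1),dt.round(2))
    if np.linalg.norm(df)>5: break
print(robot.read_t())
```

```text
0.133 [0.435  0.2805 0.1328] [2.2 0.8 1.2] [0.   0.01 0.03]
0.131 [0.435  0.2805 0.1308] [ 0.9  0.9 -0.7] [-0.07 -0.    0.04]
0.129 [0.435  0.2805 0.1289] [1.1 0.1 0.1] [ 0.05 -0.03  0.07]
0.127 [0.435  0.2805 0.1268] [1.2 0.  0.8] [ 0.02 -0.01  0.09]
0.125 [0.435  0.2805 0.1248] [1.2 1.1 0.7] [-0.02 -0.05 -0.  ]
0.123 [0.435  0.2805 0.1229] [0.8 0.3 0.2] [-0.01  0.01 -0.01]
0.121 [0.435  0.2805 0.1209] [ 1.1  0.5 -0.8] [0.03 0.05 0.05]
0.119 [0.435  0.2805 0.1189] [ 1.6 -0.3  0.9] [0.   0.   0.02]
0.117 [0.435  0.2805 0.1169] [ 1.5  0.1 -0.5] [-0.03  0.02  0.07]
0.116 [0.4351 0.2806 0.116 ] [1.9 1.1 0.1] [ 0.01 -0.02  0.06]
0.115 [0.4351 0.2806 0.1149] [1.5 1.  0.6] [ 0.02 -0.    0.01]
0.114 [0.435  0.2805 0.1139] [1.1 0.7 0. ] [-0.01  0.    0.05]
0.113 [0.4351 0.2806 0.113 ] [0.8 0.7 0.9] [-0.02 -0.04  0.03]
0.112 [0.4352 0.2806 0.1128] [-1.9 -1.1  8.4] [-0.51  1.25 -0.03]
31.3583
```

The bottle touched down at exactly the expected floor height. Releasing, retreating and checking.

Run:
```python
from h import *
from scipy.optimize import least_squares
T=[.4351,.2806]
robot.servo_line([*T,.1129],speed=.03); robot.move_gripper(.85); robot.servo_line([*T,.23],speed=.12)
robot.goto([.60,-.10,.25],R(200)); robot.dwell(.3); print(robot.read_t(),np.round(robot.read_force(),1))
p,d=robot.grab_frame('scene'); P=cloud('scene',d).reshape(-1,3); c0=np.array([.4363,.2793])
for lo,hi in ((.095,.115),(.125,.148)):
    q=P[(np.hypot(*(P[:,:2]-c0).T)<.03)&(P[:,2]>lo)&(P[:,2]<hi),:2]; o=least_squares(lambda c:np.hypot(*(q-c).T)-.023,c0,loss='soft_l1',f_scale=.001).x; print(len(q),'bottle-cup',(o-c0).round(4))
q=P[(np.hypot(*(P[:,:2]-c0).T)<.016)&(P[:,2]>.14)]; print('cap top',np.percentile(q[:,2],[50,90]).round(4))
cv2.imwrite('pics/end.png',cv2.resize(p[130:330,140:340,::-1],(600,600),interpolation=cv2.INTER_CUBIC))
```

```text
35.2833 [0.5 0.2 0.3]
155 bottle-cup [0.     0.0005]
312 bottle-cup [ 0.002  -0.0027]
cap top [0.1638 0.1657]
```

View pics/end.png

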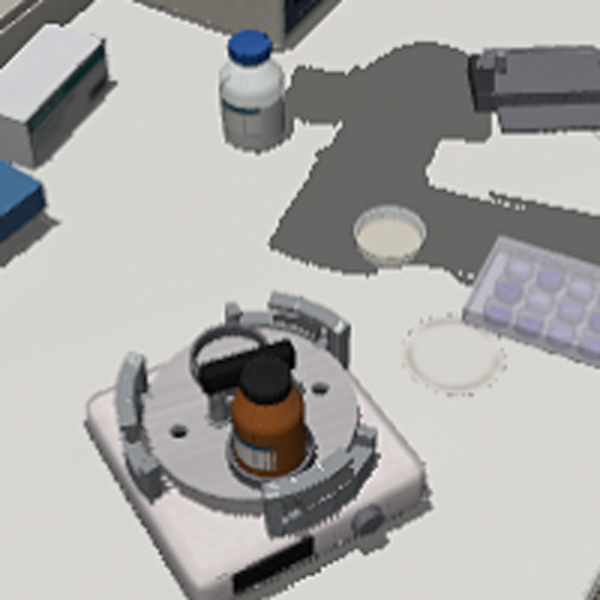

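The bottle stands upright at (270,430) in the front cup of the locked carrier. Its cap top is at 0.164 m as expected, and the larger bottle is still at (250,90). Handing in.

```bash
python3 -c "
from rig import robot
print(robot.job_done())"
```

```text
the job is handed in; nothing more can be done
None
```

I handed the job in at about 35 s: the carrier is locked level in the shaker's notches, the small bottle stands upright and centred in a cup, and the larger bottle was left alone; the hand-in gave no verdict.

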